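Find the ballast tin by feel

ROBOT

A 7-joint arm with a two-finger parallel gripper is mounted at the origin on the work surface. World frame = base frame: x ahead of the robot, y to its left, z up, the work surface at z = 0. Lengths are in mm, angles in rad, forces in N, time in s.
With the tool pointing down it reaches from about 375 to 925 mm from the base axis. Payload 3.1 kg.
Tool frame: the origin (TCP) lies on the centre line of the jaws, within the pads' length; the fingertips stand robot.tip_extent ahead of it and the grasp point (between the pads) lies 3 mm ahead of it (robot.tip_extent is the distance from the TCP to the fingertips, in mm); z points along the fingers, y is the line along which they close (so a half turn about z gives the same grasp; the last joint's range is limited). The gripper opens to 85 mm and grips with 20 to 120 N. Pads are 22 mm wide; open, the fingers measure 114 mm over their backs; the gripper's body (76 mm by 85 mm) begins 54 mm behind the grasp point. The pads swing forward as they close: fully open they stand 13 mm farther back than shut.
Start: joints at [1.094, 0.383, 0.044, 1.598, -0.018, 1.161, -0.05], TCP at [240.393, -603.916, 253.269] pointing down, gripper open.
Joint ranges: [-2.61, 2.61], [-0.41, 2.15], [-1.48, 1.57], [0, 2.5], [-1.57, 4.71], [0.05, 1.97], [-2.85, 2.85]. Speed limits (rad/s): [2.79, 2.79, 3.14, 3.14, 3.14, 3.14, 3.14].

INTERFACE

Orientations are given as a rotation vector (axis times angle).
In Python, from plant import robot gives the robot as it stands. The module is installed in compiled form; this text tells all that it offers.
- The arm moves only by the tool arm_command, never from a script. Its argument "steps" is a list of rows, each a list of 7 numbers: the turn, a rotation vector about the world's x, y, z in rad, then the shift along the world's x, y, z in cm, then the opening in per cent of the stroke, from 0 (shut) to 100 (fully open). A call has 1 to 8 rows; each row is the pose to reach, as a shift and turn from the pose commanded when the call began; what a row does not reach only later rows make up. A row lasts 1/12 s, in which the tool goes at most 41.7 mm and 7.16 degrees, less where a joint would pass 70% of its speed; a pose out of reach is approached as far as the arm can. A call with a gripper value outside its range is refused whole. The fingers move at their own pace and stop on an object; "squeeze" is the grip in N (left out, the last holds). Time passes only in rows, so rows that repeat a pose let the fingers close. It gives the time, the measured TCP pose, the force, the opening and the grip force at its end, in the units of the state.
- robot.get_state(): the state, without advancing time (a new reading comes with each control period).
- robot.capture(name): name is "side" or "top" or "wrist"; returns (picture, depth): 400x640x3 uint8, blue, green, red; 400x640 float32, mm along the optical axis (not along the pixel's ray), 0 where there is no reading.
- robot.get_calibration(name): a dict with "mtx" (3x3 intrinsics, pixels), "origin" and "rotation" of the camera in the world; the wrist camera has in their place "hand_eye" (4x4, takes a point from camera to tool coordinates, whose origin is the TCP and whose axes are the flange's). Camera axes: x right, y down, z forward; pixel columns grow to the right and rows downward; lengths in mm; the calibration is good to about 2 mm. A picture is of the moment at which its call begins: read the wrist's pose just before it. get_calibration takes no time and is no camera call.
- robot.close_job(): hands the job in; it is judged then, once.
The state is a dict: "t": time; "joints": joint angles; "joint_vel": joint speeds; "tau": joint torques, N m; "tcp_pos": TCP position; "tcp_rot": TCP orientation; "wrist_force": force on the tool from outside, world axes, zero at the start; "wrist_torque": the same for the moment, N m; "gripper_width": finger opening in mm; "finger_force": force on a finger pad.
Only numpy, scipy, OpenCV 4.12 (cv2) and the standard library are available. Lean on these libraries where they do the work, as an engineer would, in place of code of your own. Each camera call takes 0.05 s, during which the arm holds its last target. There are 200 camera calls.

TASK

The carrying case's open lid leans out towards the tins, in the way of your hand: first swing it fully shut, so that its tab drops in behind the case's far rim, then heft the three tins one at a time, in order starting with the one nearest the case: lift each a few centimetres straight up, feel its weight for a moment and set it back upright where it stood. Finish holding the heaviest tin, the helmet's ballast, upright and still in the gripper at least 12 cm above the bench, with the two lighter tins standing in their places, the case still shut and the other things on the bench left alone.

Things in the scene. Friction and masses are not known exactly. Their poses are not given: they have to be found in the camera images.
- case: tan plastic carrying case fixed on the bench to the robot's left, an open-topped box 200 (its x) x 130 (its y) x 70 mm high, walls 5 mm; origin at the centre of its underside, z up. Its lid is hinged along the top of its -y wall (the side towards the tins); the far rim that the tab drops behind is the top of its +y wall
- lid (a joint): angle of the case's lid in rad: 0 = fully shut (flat on the rims, tab inside the +y wall), about 1.6 = upright, more = leaning out over the bench towards the tins (starts between 1.75 and 2.1; stop at 2.3). The hinge is stiff: the lid stays wherever it is left, even half shut, and must be pushed all the way (about 2 N at the free edge). It does not spring back
- lid_hinge (a point): middle of the hinge line, at the case's (0, -65, 70) mm; the line runs along the case's x axis
- lid_edge (a point): middle of the lid's free edge, 134 mm from the hinge line; the lid is a flat plate 204 mm along the hinge, 134 mm across, 6 mm thick (shut, its top is 76 mm above the bench), with a 60 mm wide, 14 mm deep tab under the free edge, 11 mm in from it
- tin_a_mid (a point): one of three outwardly identical closed round tins with aluminium screw caps standing in a row on the paper (56 mm diameter, 80 mm tall, rigid, plain olive-drab sides); this point is its centre, 40 mm above its base, z up. Their contents differ, so their weights do (about 0.15 to 0.8 kg; the heaviest is at least 0.15 kg heavier than the next; the contents stand nearly still inside). The letter says nothing about place or weight
- tin_b_mid (a point): another of the three outwardly identical closed round tins with aluminium screw caps standing in a row on the paper (56 mm diameter, 80 mm tall, rigid, plain olive-drab sides); this point is its centre, 40 mm above its base, z up. Their contents differ, so their weights do (about 0.15 to 0.8 kg; the heaviest is at least 0.15 kg heavier than the next; the contents stand nearly still inside). The letter says nothing about place or weight
- tin_c_mid (a point): another of the three outwardly identical closed round tins with aluminium screw caps standing in a row on the paper (56 mm diameter, 80 mm tall, rigid, plain olive-drab sides); this point is its centre, 40 mm above its base, z up. Their contents differ, so their weights do (about 0.15 to 0.8 kg; the heaviest is at least 0.15 kg heavier than the next; the contents stand nearly still inside). The letter says nothing about place or weight
- screwdriver: bystander: a screwdriver lying beyond the tins, about 200 mm long; leave it alone
- tape_roll: bystander: a roll of black tape lying flat beyond the tins, 90 mm across, 25 mm high; leave it alone
- jar: bystander: an amber glass jar, 60 mm across, 85 mm tall, standing beyond the case and tins; origin at its base; leave it alone
Not all that is in view belongs to the job. What is shaped like the part that bears tin_a_mid but brown or pink is not meant.

How it is judged (in metres and radians):
On the way, in this order (a step that is already met when the one before it is completed fails the run):
1. the case's lid is swung fully shut (value of joint lid below 0.06 rad), for 0.2 s.
2. the tin nearest the case is lifted at least 25 mm in the gripper, over its own place, for a moment (((height (world z) of tin_a_mid above 0.062 m and world y of tin_a_mid between -0.05 and 0.12 m and contact force between tin_a and the fingers above 0.5 N) or (height (world z) of tin_b_mid above 0.062 m and world y of tin_b_mid between -0.05 and 0.12 m and contact force between tin_b and the fingers above 0.5 N) or (height (world z) of tin_c_mid above 0.062 m and world y of tin_c_mid between -0.05 and 0.12 m and contact force between tin_c and the fingers above 0.5 N))), for 0.2 s.
3. then the middle tin likewise (((height (world z) of tin_a_mid above 0.062 m and world y of tin_a_mid between -0.19 and -0.05 m and contact force between tin_a and the fingers above 0.5 N) or (height (world z) of tin_b_mid above 0.062 m and world y of tin_b_mid between -0.19 and -0.05 m and contact force between tin_b and the fingers above 0.5 N) or (height (world z) of tin_c_mid above 0.062 m and world y of tin_c_mid between -0.19 and -0.05 m and contact force between tin_c and the fingers above 0.5 N))), for 0.2 s.
4. then the tin farthest from the case likewise (((height (world z) of tin_a_mid above 0.062 m and world y of tin_a_mid between -0.36 and -0.19 m and contact force between tin_a and the fingers above 0.5 N) or (height (world z) of tin_b_mid above 0.062 m and world y of tin_b_mid between -0.36 and -0.19 m and contact force between tin_b and the fingers above 0.5 N) or (height (world z) of tin_c_mid above 0.062 m and world y of tin_c_mid between -0.36 and -0.19 m and contact force between tin_c and the fingers above 0.5 N))), for 0.2 s.
At the end, for the whole second after the job is handed in: The case's lid is shut (within 0.06 rad); the heaviest tin is held in the fingers with its base at least 75 mm above the bench, upright within 20 degrees, still and resting on nothing else; the two lighter tins stand upright on the bench, let go, within 50 mm of where they began (value of joint lid below 0.06 rad and ((distance between tin_a_mid and fill_b below 0.05 m and height (world z) of tin_a_mid above 0.115 m and angle between tin_a_mid's own z axis and vertical below 0.35 rad and contact force between tin_a and the fingers above 1 N and contact force between tin_a and case below 0.2 N and linear speed of tin_a below 0.05 m/s and distance of each of tin_b_mid, tin_c_mid from where it was at the start of the episode below 0.05 m and height (world z) of each of tin_b_mid, tin_c_mid below 0.046 m and angle between each of tin_b_mid, tin_c_mid's own z axis and vertical below 0.1 rad and contact force between each of tin_b, tin_c and the fingers below 0.2 N and contact force between each of tin_b, tin_c and tin_a below 0.2 N) or (distance between tin_b_mid and fill_b below 0.05 m and height (world z) of tin_b_mid above 0.115 m and angle between tin_b_mid's own z axis and vertical below 0.35 rad and contact force between tin_b and the fingers above 1 N and contact force between tin_b and case below 0.2 N and linear speed of tin_b below 0.05 m/s and distance of each of tin_a_mid, tin_c_mid from where it was at the start of the episode below 0.05 m and height (world z) of each of tin_a_mid, tin_c_mid below 0.046 m and angle between each of tin_a_mid, tin_c_mid's own z axis and vertical below 0.1 rad and contact force between each of tin_a, tin_c and the fingers below 0.2 N and contact force between each of tin_a, tin_c and tin_b below 0.2 N) or (distance between tin_c_mid and fill_b below 0.05 m and height (world z) of tin_c_mid above 0.115 m and angle between tin_c_mid's own z axis and vertical below 0.35 rad and contact force between tin_c and the fingers above 1 N and contact force between tin_c and case below 0.2 N and linear speed of tin_c below 0.05 m/s and distance of each of tin_a_mid, tin_b_mid from where it was at the start of the episode below 0.05 m and height (world z) of each of tin_a_mid, tin_b_mid below 0.046 m and angle between each of tin_a_mid, tin_b_mid's own z axis and vertical below 0.1 rad and contact force between each of tin_a, tin_b and the fingers below 0.2 N and contact force between each of tin_a, tin_b and tin_c below 0.2 N))); the arm keeps its last pose, push and grip.
It fails at once if a tin is tipped over (angle between any of tin_a_mid, tin_b_mid, tin_c_mid's own z axis and vertical above 0.7 rad).
It fails at once if a bystander is shifted more than 30 mm (distance of any of screwdriver, tape_roll, jar from where it was at the start of the episode above 0.03 m).
It also fails if it takes over 72 s, if anything falls off the work surface, if the arm or the gripper's body presses on something with over 40 N, if the wrist force passes 120 N, or if a joint passes its speed limit or range.

## Working session

There is one attempt and no reset: what is moved stays moved. The work goes in short steps, Python scripts to look and compute and a tool call to move; the robot and the scene stay as the last step left them, time stands still between calls to the robot, and variables do not carry over. Pictures are saved under pics/ and viewed, at most 10 in all, crops included, and the job is handed in when it is done.

Besides the shell and the picture viewer there is one more tool, called by a JSON object that holds its "name" and its "arguments". arm_command: Moves the arm, as the interface text tells. Its arguments: {"type":"object","properties":{"steps":{"type":"array"},"squeeze":{"type":"number"}},"required":["steps"]}

```bash
mkdir -p pics
python3 - <<'E'
from plant import robot
import cv2
s=robot.get_state(); print(s, robot.tip_extent)
for n in("top","side"):
    p,d=robot.capture(n); cv2.imwrite(f"pics/{n}0.png",p); c=robot.get_calibration(n); print(n,c)
E
```

```text
{'t': 0.0, 'joints': array([ 1.09419092,  0.38382588,  0.04382581,  1.59961726, -0.01792218,
        1.16116958, -0.04989236]), 'joint_vel': array([ 0.00012902,  0.00022091, -0.00084218,  0.0012396 ,  0.00053185,
        0.00046665, -0.00106255]), 'tau': array([-6.04048673e-04, -4.33463824e+01,  1.02425538e+00, -2.49516642e+01,
        1.05968892e-02,  1.12723536e-02,  8.38279760e-06]), 'tcp_pos': array([ 240.05217685, -603.08346485,  251.87276705]), 'tcp_rot': array([-3.08287540e+00, -5.91125280e-01,  9.57034898e-04]), 'wrist_force': array([ 0.67990339, -0.43205859,  0.85340415]), 'wrist_torque': array([-7.00241796e-05,  8.79454325e-02,  5.93933242e-03]), 'finger_force': 0.0, 'gripper_width': 84.97428961594673} 22.0
top {'mtx': array([[398.49724173,   0.        , 321.76424178],
       [  0.        , 398.49724173, 196.5439056 ],
       [  0.        ,   0.        ,   1.        ]]), 'origin': array([ 432.84551684,   36.58871994, 1067.36954027]), 'rotation': array([-2.14906323,  2.09804575, -0.1706567 ])}
side {'mtx': array([[366.59676985,   0.        , 315.9149514 ],
       [  0.        , 366.59676985, 197.03141576],
       [  0.        ,   0.        ,   1.        ]]), 'origin': array([460.93288694, 793.50748178, 628.0045915 ]), 'rotation': array([-0.30233284,  2.72335183, -1.37240223])}
```

View pics/top0.png

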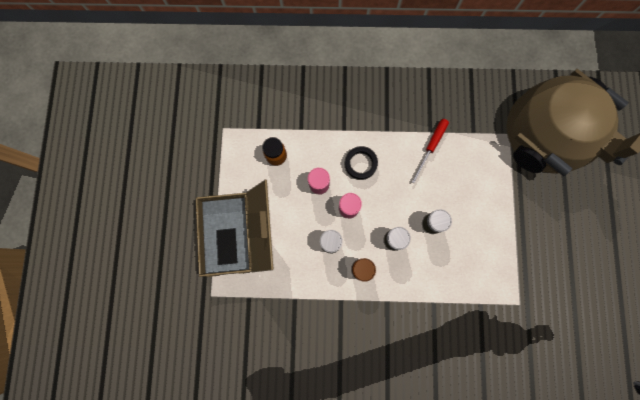

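View pics/side0.png

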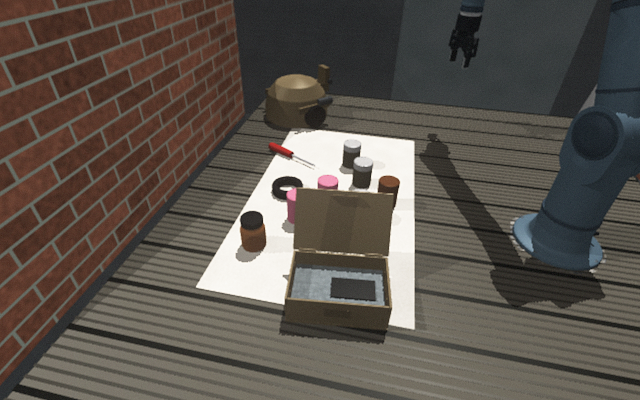

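Top view: the silver-capped tins are at px (331,241), (398,238) and (438,221). Decoys are pink at (319,180) and (350,205) and brown at (364,270). The case is around (222,235), with its lid leaning right to about column 272. The side view agrees.

```bash
cat > h.py <<'E'
import numpy as np, cv2
from scipy.spatial.transform import Rotation as R
from plant import robot
def ray(c,uv):
    uv=np.atleast_2d(uv).astype(float); K=c["mtx"]
    v=np.c_[(uv[:,0]-K[0,2])/K[0,0],(uv[:,1]-K[1,2])/K[1,1],np.ones(len(uv))]
    return R.from_rotvec(c["rotation"]).apply(v)
def plane(c,uv,z):
    d=ray(c,uv); return c["origin"]+d*((z-c["origin"][2])/d[:,2])[:,None]
def cloud(c,d):
    v,u=np.mgrid[:400,:640]
    return (c["origin"]+ray(c,np.c_[u.ravel(),v.ravel()])*d.reshape(-1,1)).reshape(400,640,3)
E
python3 - <<'E'
from h import *
c=robot.get_calibration("top"); p,d=robot.capture("top"); P=cloud(c,d)
Z=P[...,2]
for n,(u,v) in dict(t1=(331,241),t2=(398,238),t3=(438,221),pinkA=(319,180),pinkB=(350,205),brown=(364,270),jar=(273,148),tape=(361,163)).items():
    w=np.zeros(Z.shape,bool); w[v-18:v+19,u-18:u+19]=1
    m=(w&(Z>70)&(Z<95)).astype(np.uint8)
    k,l,st,ce=cv2.connectedComponentsWithStats(m)
    if k<2: print(n,"none",Z[v,u]);continue
    i=1+np.argmax(st[1:,4]); q=P[l==i]
    print(n,plane(c,ce[i],np.median(q[:,2])).round(1),st[i], "ext",np.ptp(q[:,:2],axis=0).round())
for uv in [(196,200),(201,275),(246,195),(251,273),(266,184),(272,270),(269,227)]:
    u,v=uv; print(uv,"rim70",plane(c,uv,70).round(0),"depth pt",P[v,u].round(0))
# lid points
m=np.zeros(Z.shape,bool); m[180:276,240:276]=1; m&=Z>85; q=P[m]
print(len(q),q.min(0),q.max(0)); hi=q[q[:,2]>q[:,2].max()-15]; print("edge",hi.mean(0), hi.min(0),hi.max(0))
pl=np.linalg.svd(q-q.mean(0))[2][2]; print(q.mean(0),pl)
E
```

```text
t1 [[496.4  28.5  80.3]] [320 230  22  23 409] ext [54. 52.]
t2 [[ 507.7 -138.1   80.5]] [387 227  24  23 421] ext [55. 56.]
t3 [[ 553.6 -240.2   80.4]] [428 209  24  23 428] ext [55. 57.]
pinkA [[653.6  63.3  80.2]] [307 168  23  22 386] ext [54. 56.]
pinkB [[590.3 -17.9  80.3]] [339 193  23  23 404] ext [55. 55.]
brown [[428.9 -53.8  80.3]] [352 258  24  24 431] ext [55. 56.]
jar [[731.5 183.3  85.7]] [262 137  21  21 344] ext [52. 52.]
tape none -1.0554190112634387
(196, 200) rim70 [[592. 373.  70.]] depth pt [592. 374.  69.]
(201, 275) rim70 [[405. 346.  70.]] depth pt [405. 347.  67.]
(246, 195) rim70 [[608. 246.  70.]] depth pt [608. 246.  73.]
(251, 273) rim70 [[413. 223.  70.]] depth pt [412. 235.   1.]
(266, 184) rim70 [[638. 197.  70.]] depth pt [613. 178. 189.]
(272, 270) rim70 [[422. 171.  70.]] depth pt [421. 180.   4.]
(269, 227) rim70 [[528. 184.  70.]] depth pt [517. 166. 187.]
1728 [418.68825089  36.58871994  85.00340958] [ 624.43930696  238.37442881 1067.36954027]
edge [ 432.84551684   36.58871994 1067.36954027] [ 432.84551684   36.58871994 1067.36954027] [ 432.84551684   36.58871994 1067.36954027]
[518.71590403 192.18082687 152.87828625] [-0.10586161  0.97008895  0.21845079]
```

{"name": "arm_command", "arguments": {"steps": [[0,0,-0.38,12,30,0,0],[0,0,-0.38,12,30,0,0],[0,0,-0.38,12,30,0,0],[0,0,-0.38,12,30,0,0],[0,0,-0.38,12,30,0,0],[0,0,-0.38,12,30,0,0],[0,0,-0.38,12,30,0,0],[0,0,-0.38,12,30,0,0]], "squeeze": 30}}

```text
t: 0.82
tcp_pos: [361.3, -300.1, 253.0]
tcp_rot: [-3.14, -0.003, 0.0]
wrist_force: [0.7, 0.1, 0.3]
gripper_width: -0.1
finger_force: 0.0
```

{"name": "arm_command", "arguments": {"steps": [[0,0,0,12,29,0,0],[0,0,0,12,29,0,0],[0,0,0,12,29,0,0],[0,0,0,12,29,0,0],[0,0,0,12,29,0,0],[0,0,0,12,29,0,0],[0,0,0,12,29,0,0],[0,0,0,12,29,0,0]]}}

```text
t: 1.48
tcp_pos: [481.5, -7.9, 253.6]
tcp_rot: [-3.139, -0.008, -0.003]
wrist_force: [0.2, -1.5, -0.9]
gripper_width: 0.3
finger_force: 0.0
```

{"name": "arm_command", "arguments": {"steps": [[0,0,0,3,8,0,0],[0,0,0,3,10,-3,0],[0,0,0,3,11,-7,0],[0,0,0,3,11,-8,0],[0,0,0,3,13,-8,0],[0,0,0,3,15,-8,0],[0,0,0,3,17,-8,0],[0,0,0,3,18.5,-8,0]]}}

```text
t: 2.15
tcp_pos: [508.7, 165.7, 175.6]
tcp_rot: [3.127, -0.002, -0.013]
wrist_force: [-19.6, -25.8, 49.4]
gripper_width: 0.1
finger_force: 28.1
```

Run:
```python
from h import *
p,d=robot.capture("side"); a=p[150:340,220:460]
s=robot.get_state(); print(s["tcp_pos"],s["wrist_force"],s["wrist_torque"])
q,_=robot.capture("top"); b=q[130:320,160:400]
cv2.imwrite("pics/s1.png",cv2.resize(np.vstack([a,b]),None,fx=1.55,fy=1.55))
```

```text
[508.30769082 168.16565448 177.13219262] [-14.89149414 -13.47710225  28.09670124] [-2.20307065  2.87516565  0.26558305]
```

View pics/s1.png

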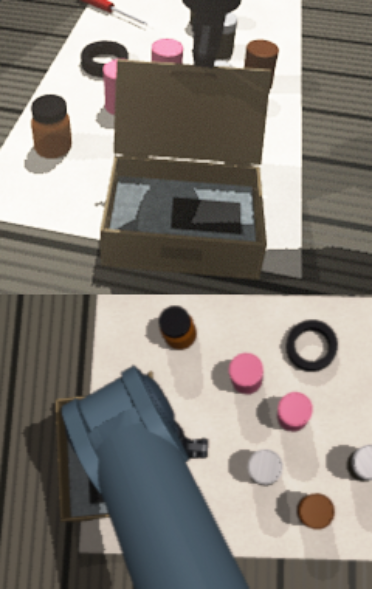

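Side crop: the lid stands nearly upright at (190,110), with the finger behind it at (205,50). The lid edge is probably wedged under the knuckles, so I'll back off, raise and push nearer the tip.

{"name": "arm_command", "arguments": {"steps": [[0,0,0,0,-2.5,0,0],[0,0,0,0,-2.5,2,0],[0,0,0,0,-2.5,2.5,0],[0,0,0,0,-1.5,2.5,0],[0,0,0,0,-0.5,2.5,0],[0,0,0,0,0.5,2.5,0],[0,0,0,0,1,2.5,0]]}}

```text
t: 2.83
tcp_pos: [509.5, 183.9, 197.7]
tcp_rot: [-3.141, -0.004, 0.002]
wrist_force: [-0.6, -0.8, 0.3]
gripper_width: -0.1
finger_force: 0.8
```

{"name": "arm_command", "arguments": {"steps": [[0,0,0,0,1.5,0,0],[0,0,0,0,3,0,0],[0,0,0,0,4.5,0,0],[0,0,0,-0.5,6,0,0],[0,0,0,-0.5,7.5,-0.3,0],[0,0,0,-1,9,-0.8,0],[0,0,0,-1,10.3,-1.7,0],[0,0,0,-1,11.3,-2.5,0]]}}

```text
t: 3.5
tcp_pos: [498.8, 297.0, 172.4]
tcp_rot: [-3.141, -0.003, 0.002]
wrist_force: [-0.1, -1.2, 1.3]
gripper_width: -0.2
finger_force: 0.5
```

{"name": "arm_command", "arguments": {"steps": [[0,0,0,0,0.8,-1,0],[0,0,0,0,1.5,-2,0],[0,0,0,0,2,-3,0],[0,0,0,0,2.4,-4,0],[0,0,0,0,2.7,-5,0],[0,0,0,0,2.7,-5,0]]}}

```text
t: 4.0
tcp_pos: [498.9, 320.4, 120.4]
tcp_rot: [3.14, -0.001, -0.006]
wrist_force: [-1.1, -0.2, -0.9]
gripper_width: -0.2
finger_force: 0.0
```

{"name": "arm_command", "arguments": {"steps": [[0,0,0,0,0.5,-0.8,0],[0,0,0,0,0.8,-1.5,0],[0,0,0,0,1,-2,0],[0,0,0,0,1,-2.3,0],[0,0,0,0,1,-2.6,0],[0,0,0,0,1,-2.7,0]]}}

```text
t: 4.5
tcp_pos: [500.3, 331.6, 98.0]
tcp_rot: [3.141, -0.002, -0.0]
wrist_force: [-4.4, -3.3, 12.7]
gripper_width: 0.1
finger_force: 6.9
```

Run:
```python
from h import *
p,d=robot.capture("side"); print(robot.get_state()["wrist_force"])
cv2.imwrite("pics/s2.png",cv2.resize(p[200:340,250:430],None,fx=2.5,fy=2.5))
```

```text
[-3.02733007 -2.8979226   8.99703346]
```

View pics/s2.png

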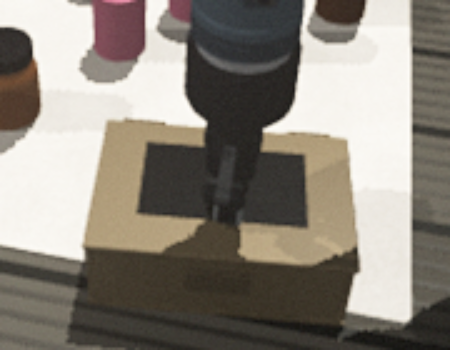

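The lid is flat on the rim, with the finger pressing at crop (225,215). Next I'll raise the arm, move over tin 1 and check the lid.

{"name": "arm_command", "arguments": {"steps": [[0,0,0,0,0,4,0],[0,0,0,0,0,8,0],[0,0,0,0,-4,9,100],[0,0,0,0,-8,9,100],[0,0,0,0,-12,9,100],[0,0,0,0,-16,9,100],[0,0,0,0,-20,9,100],[0,0,0,0,-24,9,100]]}}

```text
t: 5.22
tcp_pos: [500.1, 89.1, 186.6]
tcp_rot: [3.141, -0.002, 0.002]
wrist_force: [0.8, -0.5, 0.4]
gripper_width: 72.2
finger_force: 0.0
```

Run:
```python
from h import *
c=robot.get_calibration("top"); p,d=robot.capture("top"); P=cloud(c,d)
s=robot.get_state(); print(s["tcp_pos"],s["tcp_rot"],s["gripper_width"])
c=robot.get_calibration("side");p2,d2=robot.capture("side");P2=cloud(c,d2)
for Q in(P,P2):
    for x,y in((440,260),(570,280),(430,335),(580,350),(500,360),(500,300)):
        m=(d>0 if Q is P else d2>0)&(abs(Q[...,0]-x)<8)&(abs(Q[...,1]-y)<8); print((x,y),m.sum(),np.median(Q[m][:,2]).round(1) if m.any() else None)
```

```text
[500.40189036  77.48685746 185.72957959] [ 3.13287779e+00 -2.18497247e-02 -2.25140498e-03] 79.217649718914
(440, 260) 42 76.1
(570, 280) 43 77.0
(430, 335) 46 76.1
(580, 350) 40 76.1
(500, 360) 40 75.4
(500, 300) 41 77.8
(440, 260) 46 74.5
(570, 280) 45 75.0
(430, 335) 55 74.2
(580, 350) 56 74.1
(500, 360) 147 59.9
(500, 300) 52 75.2
```

{"name": "arm_command", "arguments": {"steps": [[0,0,0,0,0,0,100],[0,0,0,0,0,0,100],[0,0,0,0,0,0,100]]}}

```text
t: 5.57
tcp_pos: [500.3, 93.2, 186.5]
tcp_rot: [-3.14, -0.003, -0.001]
wrist_force: [-0.8, 1.5, -0.2]
gripper_width: 85.3
finger_force: 0.0
```

{"name": "arm_command", "arguments": {"steps": [[0,0,0,-0.4,-4,0,100],[0,0,0,-0.4,-6.5,-1,100],[0,0,0,-0.4,-6.5,-3,100],[0,0,0,-0.4,-6.5,-6,100],[0,0,0,-0.4,-6.5,-9,100],[0,0,0,-0.4,-6.5,-12,100],[0,0,0,-0.4,-6.5,-13.6,100],[0,0,0,-0.4,-6.5,-13.6,100]]}}

```text
t: 6.23
tcp_pos: [492.9, 28.1, 46.6]
tcp_rot: [-3.14, -0.004, 0.013]
wrist_force: [-0.2, 0.0, -0.5]
gripper_width: 85.1
finger_force: 0.0
```

{"name": "arm_command", "arguments": {"steps": [[0,0,0,0,0,0,50],[0,0,0,0,0,0,50],[0,0,0,0,0,0,50],[0,0,0,0,0,0,50],[0,0,0,0,0,0,50]], "squeeze": 50}}

```text
t: 6.65
tcp_pos: [498.4, 28.0, 52.3]
tcp_rot: [-3.14, -0.0, -0.007]
wrist_force: [-0.3, 4.1, 5.4]
gripper_width: 55.4
finger_force: 54.2
```

{"name": "arm_command", "arguments": {"steps": [[0,0,0,0,0,1,45],[0,0,0,0,0,2.5,45],[0,0,0,0,0,4,45],[0,0,0,0,0,5,45],[0,0,0,0,0,5,45],[0,0,0,0,0,5,45],[0,0,0,0,0,5,45],[0,0,0,0,0,5,45]]}}

```text
t: 7.32
tcp_pos: [495.1, 25.7, 99.1]
tcp_rot: [3.141, -0.002, -0.004]
wrist_force: [-0.4, -0.1, -6.0]
gripper_width: 55.0
finger_force: 55.0
```

```bash
cat >> h.py <<'E'
def weigh(n=8):
    f=[];t=[]
    for _ in range(n): robot.capture("wrist"); s=robot.get_state(); f.append(s["wrist_force"]);t.append(s["tau"])
    print("F",np.mean(f,0).round(2),np.std(f,0).round(2),"tau",np.mean(t,0).round(2),s["tcp_pos"].round(1),s["gripper_width"],s["finger_force"],s["t"])
E
python3 -c "
from h import *
weigh()"
```

```text
F [-0.28 -0.19 -6.02] [0.56 0.32 0.32] tau [ 3.000e-02 -3.611e+01 -3.400e+00 -2.087e+01  1.000e-02  2.000e-02
 -0.000e+00] [496.3  26.1 100.1] 55.04008731843715 54.99017335474491 7.7167
```

Tin 1 weighs about 6.0 N. Setting it back.

{"name": "arm_command", "arguments": {"steps": [[0,0,0,0,0,-1.5,45],[0,0,0,0,0,-3,45],[0,0,0,0,0,-4.2,45],[0,0,0,0,0,-4.9,45],[0,0,0,0,0,-4.9,45],[0,0,0,0,0,-4.9,100],[0,0,0,0,0,-4.9,100],[0,0,0,0,0,-4.9,100]]}}

```text
t: 8.38
tcp_pos: [498.0, 26.4, 52.2]
tcp_rot: [-3.141, 0.002, -0.005]
wrist_force: [0.6, 0.3, 0.1]
gripper_width: 85.0
finger_force: 0.0
```

{"name": "arm_command", "arguments": {"steps": [[0,0,0,0,0,0,100],[0,0,0,0,0,0,100],[0,0,0,0,0,2,100],[0,0,0,0,0,5,100],[0,0,0,0,0,9,100],[0,0,0,0,0,12,100],[0,0,0,0,0,12,100]]}}

```text
t: 8.97
tcp_pos: [501.8, 26.9, 178.2]
tcp_rot: [-3.141, 0.002, -0.022]
wrist_force: [1.4, 0.3, 0.6]
gripper_width: 85.8
finger_force: 0.0
```

{"name": "arm_command", "arguments": {"steps": [[0,0,0,0.3,-4,0,100],[0,0,0,0.6,-8,0,100],[0,0,0,0.9,-12,0,100],[0,0,0,1.1,-15,0,100],[0,0,0,1.1,-16.5,0,100],[0,0,0,1.1,-16.5,0,100],[0,0,0,1.1,-16.5,0,100]]}}

```text
t: 9.55
tcp_pos: [507.0, -139.7, 170.8]
tcp_rot: [-3.141, 0.006, 0.001]
wrist_force: [-0.7, 0.7, 0.2]
gripper_width: 85.6
finger_force: 0.0
```

Run:
```python
from h import *
s=robot.get_state(); print(s["tcp_pos"],s["tcp_rot"],s["t"])
c=robot.get_calibration("wrist");p,d=robot.capture("wrist"); H=c["hand_eye"]
K=c["mtx"];v,u=np.mgrid[:400,:640]
q=np.stack([(u-K[0,2])/K[0,0]*d,(v-K[1,2])/K[1,1]*d,d],-1).reshape(-1,3)[d.ravel()>0]
q=q@H[:3,:3].T+H[:3,3]; w=R.from_rotvec(s["tcp_rot"]).apply(q)+s["tcp_pos"]
m=(w[:,2]>72)&(w[:,2]<90)
for n,t in dict(t1=(496,28),t2=(508,-138),t3=(554,-240)).items():
    k=m&(np.linalg.norm(w[:,:2]-t,axis=1)<45); a=w[k]
    print(n,k.sum(), (a.min(0)+a.max(0))/2 if k.any() else '', np.ptp(a,axis=0) if k.any() else '')
```

```text
[ 507.00489237 -139.69696553  170.75757915] [-3.14100258e+00  6.30519573e-03  9.64275732e-04] 9.55
t1 4939 [494.08158285  25.28177355  76.37650571] [56.67480728 57.82599761  8.7185659 ]
t2 4887 [ 507.29448824 -138.39236248   76.30597303] [57.23038411 56.5398951   8.45282028]
t3 5951 [ 553.81329066 -240.69087778   76.42913749] [55.88609438 56.55472952  8.81715892]
```

{"name": "arm_command", "arguments": {"steps": [[0,0,0,0,0,-3,100],[0,0,0,0,0,-6,100],[0,0,0,0,0,-9,100],[0,0,0,0,0,-11,100],[0,0,0,0,0,-12,100],[0,0,0,0,0,-12,100],[0,0,0,0,0,-12,100]]}}

```text
t: 10.18
tcp_pos: [507.8, -137.2, 51.4]
tcp_rot: [-3.141, -0.002, 0.0]
wrist_force: [-0.4, -0.1, 0.5]
gripper_width: 85.3
finger_force: 0.0
```

{"name": "arm_command", "arguments": {"steps": [[0,0,0,0,0,0,45],[0,0,0,0,0,0,45],[0,0,0,0,0,0,45],[0,0,0,0,0,0,45],[0,0,0,0,0,0,45]]}}

```text
t: 10.6
tcp_pos: [509.3, -139.1, 53.3]
tcp_rot: [3.141, -0.002, 0.006]
wrist_force: [-0.6, 0.7, 6.7]
gripper_width: 54.5
finger_force: 53.7
```

{"name": "arm_command", "arguments": {"steps": [[0,0,0,0,0,1,45],[0,0,0,0,0,2.5,45],[0,0,0,0,0,4,45],[0,0,0,0,0,5,45],[0,0,0,0,0,5,45],[0,0,0,0,0,5,45],[0,0,0,0,0,5,45],[0,0,0,0,0,5,45]]}}

```text
t: 11.27
tcp_pos: [506.2, -138.8, 100.2]
tcp_rot: [-3.141, 0.002, 0.004]
wrist_force: [-0.0, 0.7, -3.5]
gripper_width: 54.3
finger_force: 53.7
```

```bash
python3 -c "
from h import *
weigh()"
```

```text
F [ 0.36 -0.05 -3.17] [0.45 0.35 0.54] tau [ 1.000e-02 -3.768e+01 -2.820e+00 -2.033e+01  1.000e-02  1.000e-02
 -0.000e+00] [ 507.3 -138.8  101.1] 54.516217298158296 53.66383384913206 11.6667
```

Tin 2 weighs about 3.2 N. Setting it back and going to tin 3.

{"name": "arm_command", "arguments": {"steps": [[0,0,0,0,0,-1.5,45],[0,0,0,0,0,-3,45],[0,0,0,0,0,-4.2,45],[0,0,0,0,0,-4.9,45],[0,0,0,0,0,-4.9,45],[0,0,0,0,0,-4.9,100],[0,0,0,0,0,-4.9,100],[0,0,0,0,0,-4.9,100]]}}

```text
t: 12.33
tcp_pos: [508.2, -139.0, 52.7]
tcp_rot: [3.141, -0.002, 0.002]
wrist_force: [-0.0, -0.3, 0.4]
gripper_width: 85.7
finger_force: 0.0
```

{"name": "arm_command", "arguments": {"steps": [[0,0,0,0,0,0,100],[0,0,0,0,0,0,100],[0,0,0,0,0,2,100],[0,0,0,0,0,5,100],[0,0,0,0,0,9,100],[0,0,0,0,0,12,100],[0,0,0,0,0,12,100]]}}

```text
t: 12.92
tcp_pos: [512.7, -139.9, 179.5]
tcp_rot: [3.138, -0.002, 0.021]
wrist_force: [1.7, -0.1, 0.5]
gripper_width: 85.3
finger_force: 0.0
```

{"name": "arm_command", "arguments": {"steps": [[0,0,0,1.5,-3,0,100],[0,0,0,3,-6,0,100],[0,0,0,4.5,-9,0,100],[0,0,0,4.6,-10.2,0,100],[0,0,0,4.6,-10.2,0,100],[0,0,0,4.6,-10.2,0,100],[0,0,0,4.6,-10.2,0,100]]}}

```text
t: 13.5
tcp_pos: [552.8, -238.5, 171.6]
tcp_rot: [-3.14, -0.001, 0.002]
wrist_force: [-0.6, 0.2, -0.1]
gripper_width: 85.9
finger_force: 0.0
```

{"name": "arm_command", "arguments": {"steps": [[0,0,0,0,0,-3,100],[0,0,0,0,0,-6,100],[0,0,0,0,0,-9,100],[0,0,0,0,0,-11,100],[0,0,0,0,0,-12,100],[0,0,0,0,0,-12,100],[0,0,0,0,0,-12,100]]}}

```text
t: 14.08
tcp_pos: [553.6, -239.4, 52.5]
tcp_rot: [-3.141, -0.001, 0.0]
wrist_force: [-0.1, -0.6, 0.4]
gripper_width: 85.4
finger_force: 0.0
```

{"name": "arm_command", "arguments": {"steps": [[0,0,0,0,0,0,45],[0,0,0,0,0,0,45],[0,0,0,0,0,0,45],[0,0,0,0,0,0,45],[0,0,0,0,0,0,45]]}}

```text
t: 14.5
tcp_pos: [555.2, -241.4, 54.4]
tcp_rot: [3.14, -0.002, 0.006]
wrist_force: [-0.6, 0.3, 6.7]
gripper_width: 54.1
finger_force: 53.9
```

{"name": "arm_command", "arguments": {"steps": [[0,0,0,0,0,1,45],[0,0,0,0,0,2.5,45],[0,0,0,0,0,4,45],[0,0,0,0,0,5,45],[0,0,0,0,0,5,45],[0,0,0,0,0,5,45],[0,0,0,0,0,5,45],[0,0,0,0,0,5,45]]}}

```text
t: 15.17
tcp_pos: [552.2, -240.6, 101.0]
tcp_rot: [-3.141, 0.002, 0.004]
wrist_force: [-0.1, 0.4, -2.4]
gripper_width: 53.7
finger_force: 53.2
```

```bash
python3 -c "
from h import *
weigh()"
```

```text
F [-0.36  0.26 -2.59] [0.66 0.41 0.39] tau [ 1.000e-02 -4.432e+01 -3.250e+00 -2.131e+01  1.000e-02  1.000e-02
 -0.000e+00] [ 553.3 -240.9  102.1] 54.307673306202915 53.244038888733485 15.5667
```

Tin 3 weighs about 2.6 N, so tin 1 is clearly the heaviest. I'll set tin 3 back and return to tin 1.

{"name": "arm_command", "arguments": {"steps": [[0,0,0,0,0,-1.5,45],[0,0,0,0,0,-3,45],[0,0,0,0,0,-4.2,45],[0,0,0,0,0,-4.9,45],[0,0,0,0,0,-4.9,45],[0,0,0,0,0,-4.9,100],[0,0,0,0,0,-4.9,100],[0,0,0,0,0,-4.9,100]]}}

```text
t: 16.23
tcp_pos: [554.0, -241.2, 53.6]
tcp_rot: [3.141, -0.002, 0.002]
wrist_force: [0.6, 0.2, -0.1]
gripper_width: 85.4
finger_force: 0.0
```

{"name": "arm_command", "arguments": {"steps": [[0,0,0,0,0,0,100],[0,0,0,0,0,0,100],[0,0,0,0,0,2,100],[0,0,0,0,0,5,100],[0,0,0,0,0,9,100],[0,0,0,0,0,12,100],[0,0,0,0,0,12,100]]}}

```text
t: 16.82
tcp_pos: [558.7, -242.6, 181.4]
tcp_rot: [3.136, -0.002, 0.022]
wrist_force: [0.8, 0.4, 0.6]
gripper_width: 85.4
finger_force: 0.0
```

{"name": "arm_command", "arguments": {"steps": [[0,0,0,-1,4,0,100],[0,0,0,-2,8,0,100],[0,0,0,-3,12,0,100],[0,0,0,-4,16,0,100],[0,0,0,-5,20,0,100],[0,0,0,-6,24,0,100],[0,0,0,-6,26.5,0,100],[0,0,0,-6,26.5,0,100]]}}

```text
t: 17.48
tcp_pos: [492.4, 32.2, 173.7]
tcp_rot: [-3.138, -0.017, -0.002]
wrist_force: [1.0, 0.9, 0.8]
gripper_width: 85.5
finger_force: 0.0
```

{"name": "arm_command", "arguments": {"steps": [[0,0,0,0,0,0,100],[0,0,0,0,0,0,100],[0,0,0,0,0,0,100]]}}

```text
t: 17.73
tcp_pos: [493.6, 22.2, 173.1]
tcp_rot: [3.141, -0.006, -0.0]
wrist_force: [0.1, -0.5, -0.2]
gripper_width: 85.2
finger_force: 0.0
```

Run:
```python
from h import *
s=robot.get_state(); print(s["tcp_pos"],s["tcp_rot"],s["t"])
c=robot.get_calibration("wrist");p,d=robot.capture("wrist"); H=c["hand_eye"]
K=c["mtx"];v,u=np.mgrid[:400,:640]
q=np.stack([(u-K[0,2])/K[0,0]*d,(v-K[1,2])/K[1,1]*d,d],-1).reshape(-1,3)[d.ravel()>0]
q=q@H[:3,:3].T+H[:3,3]; w=R.from_rotvec(s["tcp_rot"]).apply(q)+s["tcp_pos"]
m=(w[:,2]>72)&(w[:,2]<90)
for n,t in dict(t1=(496,28),t2=(508,-138),t3=(554,-240)).items():
    k=m&(np.linalg.norm(w[:,:2]-t,axis=1)<45); a=w[k]
    print(n,k.sum(), (a.min(0)+a.max(0))/2 if k.any() else '')
```

```text
[493.58888315  22.20799405 173.07881506] [ 3.14088611e+00 -6.39284604e-03 -2.91958132e-04] 17.7333
t1 4778 [494.32824838  25.48918095  76.40314558]
t2 5304 [ 506.35521198 -139.55362783   76.3040379 ]
t3 0
```

{"name": "arm_command", "arguments": {"steps": [[0,0,0,0,0.1,-3,100],[0,0,0,0,0.1,-6,100],[0,0,0,0,0.1,-9,100],[0,0,0,0,0.1,-11,100],[0,0,0,0,0.1,-12,100],[0,0,0,0,0.1,-12,100],[0,0,0,0,0.1,-12,100]]}}

```text
t: 18.37
tcp_pos: [493.7, 24.3, 53.3]
tcp_rot: [3.142, -0.004, -0.001]
wrist_force: [0.6, -0.5, 1.3]
gripper_width: 85.4
finger_force: 0.0
```

{"name": "arm_command", "arguments": {"steps": [[0,0,0,0,0,0,45],[0,0,0,0,0,0,45],[0,0,0,0,0,0,45],[0,0,0,0,0,0,45],[0,0,0,0,0,0,45]], "squeeze": 60}}

```text
t: 18.78
tcp_pos: [495.0, 25.5, 55.3]
tcp_rot: [-3.142, 0.002, -0.006]
wrist_force: [-1.0, 1.7, 6.1]
gripper_width: 54.9
finger_force: 62.8
```

{"name": "arm_command", "arguments": {"steps": [[0,0,0,0,0,1.5,45],[0,0,0,0,0,3,45],[0,0,0,0,0,5,45],[0,0,0,0,0,7,45],[0,0,0,0,0,9.5,45],[0,0,0,0,0,12,45],[0,0,0,0,0,14,45],[0,0,0,0,0,15,45]]}}

```text
t: 19.45
tcp_pos: [493.9, 25.2, 205.4]
tcp_rot: [3.141, -0.002, 0.005]
wrist_force: [0.4, -0.0, -6.6]
gripper_width: 55.0
finger_force: 65.9
```

{"name": "arm_command", "arguments": {"steps": [[0,0,0,0,0,0,45],[0,0,0,0,0,0,45],[0,0,0,0,0,0,45],[0,0,0,0,0,0,45],[0,0,0,0,0,0,45],[0,0,0,0,0,0,45],[0,0,0,0,0,0,45],[0,0,0,0,0,0,45]]}}

```text
t: 20.12
tcp_pos: [493.2, 25.1, 202.9]
tcp_rot: [-3.141, 0.002, 0.001]
wrist_force: [-0.4, 0.6, -6.3]
gripper_width: 55.1
finger_force: 65.9
```

Run:
```python
from h import *
weigh(4)
p,d=robot.capture("side"); cv2.imwrite("pics/s3.png",p)
```

```text
F [ 0.34  0.04 -5.78] [0.43 0.47 0.36] tau [-0.000e+00 -3.172e+01 -2.130e+00 -2.518e+01  1.000e-02  1.000e-02
 -0.000e+00] [493.4  25.1 203.3] 54.77303562050359 65.85296910256147 20.3167
```

View pics/s3.png

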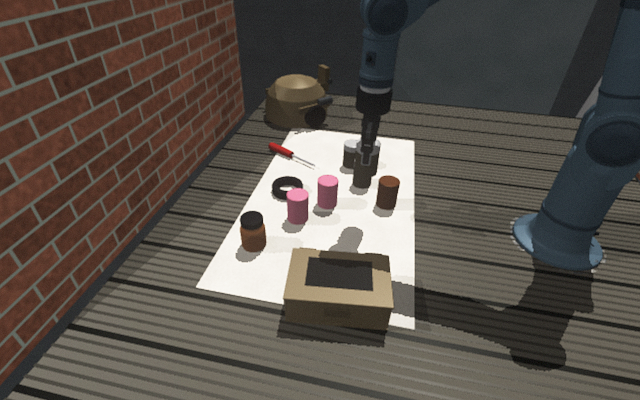

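The tin is held upright at (363,170) with its shadow at (350,240). The lid is shut at (340,275), and the other things stand where they were.

```bash
python3 -c "
from plant import robot
print(robot.close_job())"
```

```text
the job is handed in; nothing more can be done
None
```

I shut the lid, hefted all three tins in order and set each back. I then handed the job in with the heaviest tin, the one nearest the case (about 6 N against 3.2 and 2.6 N), held upright about 15 cm above the bench; the judge returned no verdict.

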